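# Touch off the iron trivet's three feet

### The job

The round cast-iron trivet lies upside down, its three feet in the air, ready to have felt pads glued on. Locate it first by touching off its feet: with closed fingertips come straight down, gently, on the middle of each foot's top in turn, pausing there a moment before lifting clear; begin with the foot by the hanging loop and go round counter-clockwise as seen from above. Do not shift the trivet; the square trivet with four feet is not the one.

Things in the scene. Friction and masses are not known exactly. Their poses are not given: they have to be found in the camera images.
- trivet: round dark cast-iron trivet, loose, upside down: disc 160 mm across, 7 mm thick, three feet standing up, a hanging loop (40 mm) at its rim; 1 kg. Origin: centre of the underside, on the table. x points to the loop (far edge at 112 mm), z up. Feet 58 mm from the centre, at 0, 120, 240 degrees counter-clockwise from x. A dark square trivet, 140 mm, four thinner feet, 25 mm tall, is a bystander.
- foot_1: one of the trivet's three round iron feet, pointing up: 24 mm across its flat, bare-sanded top (28 mm at its root), 24 mm tall on the plate. Origin: centre of its flat top, 31 mm above the table; z is up. The neighbouring feet are 100 mm away. Rigid, does not give. This is the first: the foot nearest the hanging loop.
- foot_2: one of the trivet's three round iron feet, pointing up: 24 mm across its flat, bare-sanded top (28 mm at its root), 24 mm tall on the plate. Origin: centre of its flat top, 31 mm above the table; z is up. The neighbouring feet are 100 mm away. Rigid, does not give. This is the second: next counter-clockwise from foot_1 as seen from above.
- foot_3: one of the trivet's three round iron feet, pointing up: 24 mm across its flat, bare-sanded top (28 mm at its root), 24 mm tall on the plate. Origin: centre of its flat top, 31 mm above the table; z is up. The neighbouring feet are 100 mm away. Rigid, does not give. This is the third: the last counter-clockwise, clockwise of foot_1.
There are look-alikes about, which are no part of the job. What is shaped like the trivet but blue or pink is not meant.

How it is judged:
By the outcome, as a careful person would: the job done as asked, in the order asked, and still so for the second after the job is handed in, with the robot touching nothing.
It also fails if it takes over 38 s, if anything falls off the work surface, if the arm or the gripper's body presses on something with over 40 N, if the wrist force passes 120 N, or if a joint passes its speed limit or range.

### The arm

A 6-joint arm with a two-finger parallel gripper is mounted at the origin on the work surface. World frame = base frame: x ahead of the robot, y to its left, z up, the work surface at z = 0. Lengths are in mm, angles in rad, forces in N, time in s.
With the tool pointing down it reaches from about 350 to 775 mm from the base axis. Payload 5.5 kg.
Tool frame: the origin (TCP) lies at the very end of the fingers, on their centre line; the grasp point (between the pads) lies 19 mm behind it; z points along the fingers, y is the direction in which the jaws open and shut (so a half turn about z gives the same grasp; the last joint's range is limited). The gripper opens to 85 mm and grips with 20 to 120 N. Pads are 22 mm wide; open, the fingers measure 114 mm over their backs; the gripper's body (76 mm by 85 mm) begins 54 mm behind the grasp point. The pads swing forward as they close: fully open they stand 13 mm farther back than shut.
Start: joints at [1.166, 0.313, 0.046, 1.304, 0, 1.431], TCP at [150.51, 554.994, 231.323] pointing down, gripper open.
Joint ranges: [-2.76, 2.76], [-0.86, 1.69], [-1.03, 1.26], [-2.2, 2.34], [-1.47, 1.5], [-3.14, 3.14]. Speed limits (rad/s): [2.57, 2.57, 3.14, 3.14, 3.14, 3.14].

### API

Orientations are given as a unit quaternion [x, y, z, w].
In Python, from workcell import read_state, grab_frame, job_done gives the robot as it stands.
- The arm moves only by the tool apply_moves, never from a script. Its argument "increments" is one flat list of numbers, 5 for each row, row after row: the opening, from 0 (shut) to 1 (fully open), then the shift along the tool's x, y, z in mm, then the turn about the tool's z in rad. A call has 1 to 20 rows; each row shifts and turns the commanded pose from where the row before left it, along the tool's axes as they then stand; what a row does not reach is not made up. A row lasts 1/12 s, in which the tool goes at most 41.7 mm and 7.16 degrees, less where a joint would pass 70% of its speed; a pose out of reach is approached as far as the arm can. A call is refused whole if a number of a shift passes 41.7 or a number of a turn 0.125, either way. A call with a gripper value outside its range is refused whole. The fingers move at their own pace and stop on an object; "grip_force" is the grip in N (left out, the last holds). Time passes only in rows, so rows that do not move let the fingers close. It gives the time, the measured TCP pose, the force and the opening at its end, in the units of the state.
- read_state(): the state, without advancing time (a new reading comes with each control period).
- grab_frame(name): name is "scene" or "top"; returns a dict with "frame" (400x640x3 uint8, blue, green, red), "z_map" (400x640 float32, mm along the optical axis (not along the pixel's ray), 0 where there is no reading), "fx", "fy", "cx", "cy" (pixels), "extrinsics" (4x4, takes a point from camera to world coordinates). Camera axes: x right, y down, z forward; pixel columns grow to the right and rows downward; lengths in mm; the calibration is good to about 2 mm. A picture is of the moment at which its call begins.
- job_done(): hands the job in, once; it reports no verdict.
The state is a dict: "clock": time; "q": joint angles; "qvel": joint speeds; "joint_efforts": joint torques, N m; "eef_pos": TCP position; "eef_rot": TCP orientation; "ft_force": force on the tool from outside, world axes, zero at the start; "moment": the same for the moment, N m; "grip_width": finger opening in mm.
Only numpy, scipy, OpenCV 4.12 (cv2) and the standard library are available. Lean on these libraries where they do the work, as an engineer would, in place of code of your own. Each camera call takes 0.05 s, during which the arm holds its last target. There are 200 camera calls.

## Working session

There is one attempt and no reset: what is moved stays moved. The work goes in short steps, Python scripts to look and compute and a tool call to move; the robot and the scene stay as the last step left them, time stands still between calls to the robot, and variables do not carry over. Pictures are saved under pics/ and viewed, about 8 in all and at most 12, crops included, and the job is handed in when it is done.

Besides the shell and the picture viewer there is one more tool, called after "Request:" as name(argument=value, ...) on one line, values as JSON. apply_moves: Moves the arm, as the interface text tells. Its arguments: {"type":"object","properties":{"increments":{"type":"array"},"grip_force":{"type":"number"}},"required":["increments"]}

```bash
mkdir -p pics; python3 - <<'E'
from workcell import *
import cv2,numpy as np
print(read_state())
for n in("top","scene"):
    f=grab_frame(n); cv2.imwrite(f"pics/{n}0.png",f["frame"]); np.savez(f"{n}0.npz",**f); print(n,f["fx"],f["cx"],f["cy"],f["extrinsics"])
E
```

```text
{'clock': 0.0, 'q': array([1.16641849e+00, 3.14049862e-01, 4.49637612e-02, 1.30361672e+00,
       2.73452027e-06, 1.43118220e+00]), 'qvel': array([-1.59806281e-04,  7.27624350e-04,  8.46456032e-04, -1.96379307e-04,
        1.73155578e-05,  1.56530121e-03]), 'joint_efforts': array([ 8.97348818e-04, -4.80624676e+01,  2.98534656e+01,  1.94926397e-02,
       -1.01175274e-04,  1.47993713e-06]), 'eef_pos': array([150.2741221 , 554.47117208, 230.37452876]), 'eef_rot': array([ 1.31995474e-01,  9.91249861e-01, -9.17834557e-04, -2.57411017e-04]), 'ft_force': array([0.49421671, 0.49641703, 0.3255195 ]), 'moment': array([ 0.03099291, -0.06230039, -0.04275829]), 'grip_width': 85.62887393778995}
top 420.4116418919204 320.6424851010727 203.25278284060536 [[-8.74717314e-03 -9.95916058e-01  8.98592958e-02  3.45989637e+02]
 [-9.99802344e-01  1.03148535e-02  1.69963945e-02 -1.84650054e+02]
 [-1.78538677e-02 -8.96928642e-02 -9.95809434e-01  1.08374907e+03]
 [ 0.00000000e+00  0.00000000e+00  0.00000000e+00  1.00000000e+00]]
scene 430.0871831894089 322.6005587533376 203.56588818198284 [[-5.63575951e-01  5.03191308e-01 -6.55118810e-01  1.18662230e+03]
 [ 8.26009099e-01  3.52439576e-01 -4.39881023e-01  3.07350031e+02]
 [ 9.54548833e-03 -7.89040463e-01 -6.14267068e-01  7.17346562e+02]
 [ 0.00000000e+00  0.00000000e+00  0.00000000e+00  1.00000000e+00]]
```

View pics/top0.png

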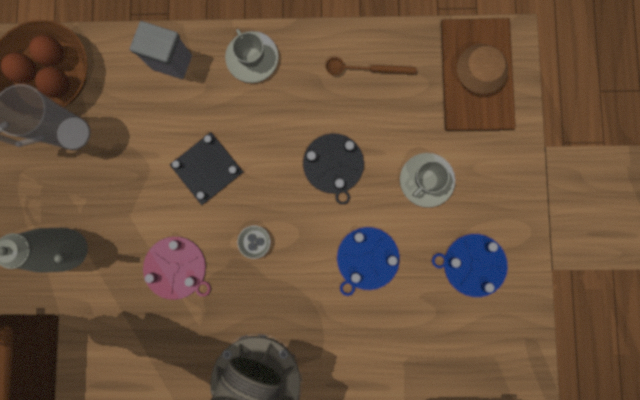

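The top view shows the dark round trivet at about (333,163), with its loop at (343,197). Its feet are at (340,183), (350,145) and (312,155). Image up is +x and left is +y, so counter-clockwise from the loop the order is (340,183) → (350,145) → (312,155). The square trivet is at (206,168).

```bash
cat > h.py <<'E'
import numpy as np,cv2
def cloud(f):
    Z=f["z_map"];v,u=np.mgrid[:400,:640]
    P=np.stack([(u-f["cx"])/f["fx"]*Z,(v-f["cy"])/f["fy"]*Z,Z],-1)
    return P@f["extrinsics"][:3,:3].T+f["extrinsics"][:3,3]
E
python3 - <<'E'
from h import *
f=np.load("top0.npz");W=cloud(f);I=f["frame"]
print("table",W[[120,200,225],[290,320,300]].round(1))
C=I[110:215,280:400];cv2.imwrite("pics/crop.png",cv2.resize(C,None,fx=5.5,fy=5.5,interpolation=cv2.INTER_CUBIC))
pts=[]
for u,v in((340,183),(350,145),(312,155)):
    w=W[v-8:v+9,u-8:u+9].reshape(-1,3);b=I[v-8:v+9,u-8:u+9].reshape(-1,3).mean(1)
    # bright top: pixel centroid, projected at z=31
    g=np.mgrid[v-8:v+9,u-8:u+9].reshape(2,-1)
    m=(b>(b.max()+np.median(b))/2)
    vv,uu=g[:,m].mean(1)
    R,t=f["extrinsics"][:3,:3],f["extrinsics"][:3,3]
    d=R@np.array([(uu-f["cx"])/f["fx"],(vv-f["cy"])/f["fy"],1]);p=t+d*(31-t[2])/d[2]
    print(m.sum(),uu.round(2),vv.round(2),"bright",p.round(1),"depth",(w[:,2]>25).sum(),w[w[:,2]>25].mean(0).round(1));pts.append(p)
pts=np.array(pts);print([np.linalg.norm(pts[i]-pts[i-1]).round(1) for i in range(3)],pts.mean(0))
g=np.load("scene0.npz");W=cloud(g);E=np.linalg.inv(g["extrinsics"])
for p in pts:
    c=E[:3,:3]@p+E[:3,3];print("scene px",c[0]/c[2]*g["fx"]+g["cx"],c[1]/c[2]*g["fy"]+g["cy"])
    q=W.reshape(-1,3);k=q[(np.linalg.norm(q[:,:2]-p[:2],axis=1)<22)&(q[:,2]>25)];print(len(k),k.mean(0) if len(k) else"")
E
```

```text
table [[ 665.2  -87.2    0. ]
 [ 452.1 -164.6    1.2]
 [ 387.9 -112.7    4.3]]
55 339.04 182.56 bright [ 492.9 -213.6   31. ] depth 77 [ 485.5 -212.3   72.5]
54 349.81 144.35 bright [ 590.6 -242.2   31. ] depth 72 [ 587.7 -239.9   31.4]
51 310.75 155.08 bright [ 564.2 -142.6   31. ] depth 73 [ 559.4 -143.7   45.8]
[np.float64(100.6), np.float64(101.8), np.float64(103.1)] [ 549.25455455 -199.45740671   31.        ]
scene px 304.7433287403778 207.03078199610928
54 [ 494.80184274 -211.46829944   29.71558685]
scene px 271.7433427723044 223.14625406071804
65 [ 591.37291222 -238.04146461   29.50356703]
scene px 311.1182752348979 232.77862778194236
69 [ 565.77924164 -141.18640198   29.33337325]
```

View pics/crop.png

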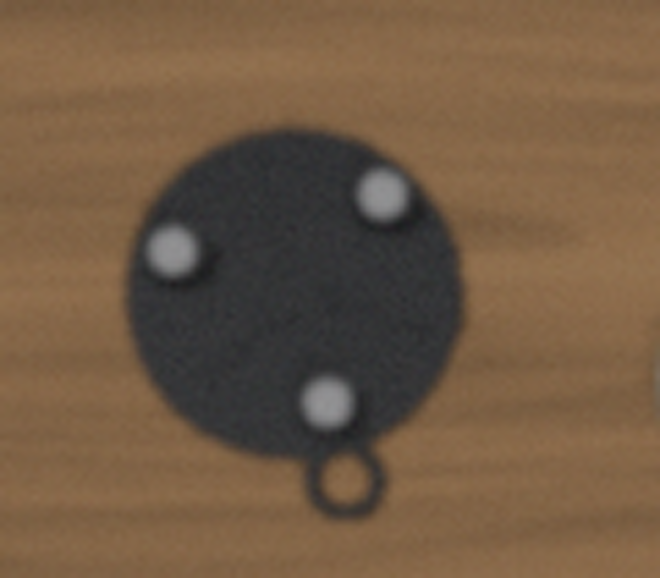

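View pics/scene0.png

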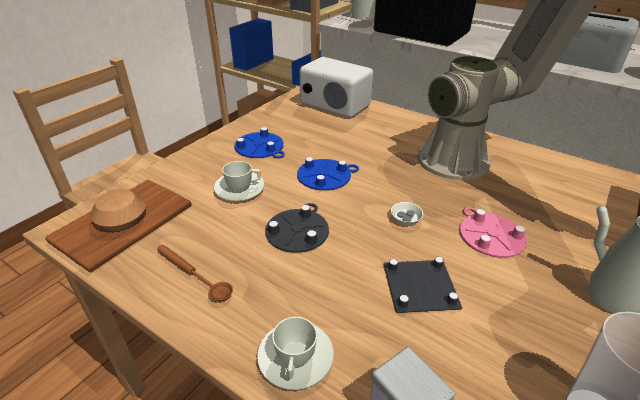

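The scene view agrees: the dark round trivet is at (297,230) with its loop at (312,208), next to foot 1. Foot spacings of 100.6, 101.8 and 103.1 mm match the stated 100 mm. Next I'll check what stands along the travel path.

```bash
python3 - <<'E'
from h import *
A=np.array([150.5,555.]);B=np.array([493.4,-213.6]);d=(B-A)/np.linalg.norm(B-A)
q=np.concatenate([cloud(np.load(n+"0.npz")).reshape(-1,3) for n in("top","scene")])
s=(q[:,:2]-A)@d; o=(q[:,:2]-A)@[-d[1],d[0]]
for k in range(-60,900,80):
    m=(s>k)&(s<k+80)
    print(k,[int(np.sort(q[m&(o>j)&(o<j+50),2])[-6:-5].sum()) for j in range(-150,200,50)], (A+d*k).round())
print("tool xy shift:", [ (np.array([[-0.9652,.2617],[.2617,.9652]])@np.array(v)).round(1).tolist() for v in ((493.4-150.5,-213.6-555.0),(96.8,-26.9),(-25.1,97.3))])
E
```

```text
-60 [173, 174, 168, 130, 6, 6, 3] [126. 610.]
20 [6, 172, 174, 164, 5, 4, 0] [159. 537.]
100 [6, 6, 5, 6, 173, 234, 218] [191. 464.]
180 [5, 5, 5, 5, 195, 166, 137] [224. 391.]
260 [5, 12, 35, 11, 7, 5, 5] [256. 318.]
340 [10, 34, 14, 35, 10, 5, 5] [289. 244.]
420 [10, 11, 11, 11, 6, 23, 11] [322. 171.]
500 [5, 24, 24, 5, 5, 28, 12] [354.  98.]
580 [5, 24, 24, 5, 5, 28, 25] [387.  25.]
660 [5, 5, 5, 5, 5, 5, 5] [419. -48.]
740 [1083, 6, 9, 12, 33, 31, 5] [ 452. -121.]
820 [34, 7, 34, 33, 33, 12, 5] [ 485. -194.]
tool xy shift: [[-532.1, -652.1], [-100.5, -0.6], [49.7, 87.3]]
```

The pitcher, about 234 mm high, stands beside the path, so I rise first with the fingers shut and then travel over.

Request:
apply_moves(increments=[0,0,0,-28,0,0,0,0,-28,0,0,0,0,-28,0,0,0,0,-28,0,0,-10,-12,0,0,0,-20,-24,0,0,0,-22,-27,0,0,0,-22,-27,0,0,0,-22,-27,0,0,0,-22,-27,0,0,0,-22,-27,0,0,0,-22,-27,0,0,0,-22,-27,0,0,0,-22,-27,0,0,0,-22,-27,0,0,0,-22,-27,0,0,0,-22,-27,0,0,0,-22,-27,0,0,0,-22,-27,0,0,0,-22,-27,0,0], grip_force=20)

```text
clock: 1.77
eef_pos: [368.4, 65.3, 343.2]
eef_rot: [0.132, 0.991, 0.0, -0.0]
ft_force: [0.7, 0.1, -0.6]
grip_width: -0.2
```

Request:
apply_moves(increments=[0,-22,-27,10,0,0,-22,-27,10,0,0,-22,-27,15,0,0,-22,-27,15,0,0,-22,-27,15,0,0,-22,-27,15,0,0,-22,-27,20,0,0,-22,-27,20,0,0,-12,-14,20,0,0,-6,-8,20,0,0,0,0,20,0,0,0,0,20,0,0,0,0,20,0,0,0,0,20,0,0,0,0,10,0,0,0,0,5,0,0,0,0,0,0,0,0,0,0,0,0,0,0,0,0,0,0,0,0,0])

```text
clock: 3.43
eef_pos: [494.2, -214.0, 89.5]
eef_rot: [0.132, 0.991, -0.0, 0.001]
ft_force: [-0.1, 0.3, 0.2]
grip_width: 0.2
```

```bash
python3 - <<'E'
from workcell import *
from h import *
s=read_state();print(s["eef_pos"],s["ft_force"],s["q"],s["clock"])
ims=[]
for n in("top","scene"):
    f=grab_frame(n);E=np.linalg.inv(f["extrinsics"]);I=f["frame"].copy()
    def pr(p):
        c=E[:3,:3]@p+E[:3,3];return c[0]/c[2]*f["fx"]+f["cx"],c[1]/c[2]*f["fy"]+f["cy"]
    c=pr(s["eef_pos"]);print(n,c)
    u,v=int(c[0])-45,int(c[1])-40;C=cv2.resize(I[v:v+90,u:u+90],None,fx=6,fy=6,interpolation=cv2.INTER_CUBIC)[:540,:400 if 0 else 540]
    for p,col in((s["eef_pos"],(0,0,255)),*[((x,y,31),(0,255,0)) for x,y in((493.4,-213.6),(590.2,-240.5),(565.1,-143.2))]):
        a=pr(np.array(p));cv2.circle(C,(int((a[0]-u+.5)*6),int((a[1]-v+.5)*6)),3,col,-1)
    ims.append(cv2.resize(C,(400,400)))
cv2.imwrite("pics/above.png",np.hstack(ims))
E
```

```text
[ 494.1715792  -213.97100931   89.54818948] [-0.14840491  0.26342341  0.15948171] [-5.57803645e-01  3.27114367e-01 -2.96380388e-01  9.45005598e-01
  1.32149719e-04 -2.93067110e-01] 3.4333
top (np.float64(339.82972105582826), np.float64(178.6420745779072))
scene (np.float64(303.9415866712945), np.float64(188.75018377042542))
```

View pics/above.png

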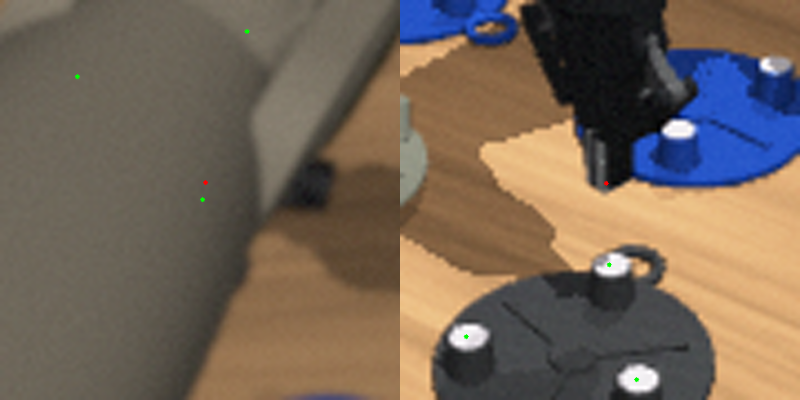

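Tip and feet carry the same small camera bias of under 1 mm, so the relative alignment is good. Now I descend to just above foot 1.

Request:
apply_moves(increments=[0,0.9,0.2,10,0,0,0,0,15,0,0,0,0,13,0,0,0,0,8,0,0,0,0,5,0,0,0,0,2,0,0,0,0,1,0,0,0,0,0,0,0,0,0,0,0])

```text
clock: 4.28
eef_pos: [493.0, -213.3, 34.8]
eef_rot: [0.132, 0.991, -0.0, 0.0]
ft_force: [-0.0, 0.3, 0.0]
grip_width: 0.0
```

Request:
apply_moves(increments=[0,0,0,0.5,0,0,0,0,0.5,0,0,0,0,0.5,0,0,0,0,0.5,0,0,0,0,0,0])

```text
clock: 4.7
eef_pos: [492.5, -213.0, 32.2]
eef_rot: [0.132, 0.991, 0.0, 0.0]
ft_force: [-0.2, -0.6, -0.1]
grip_width: 0.0
```

Request:
apply_moves(increments=[0,0,0,0.5,0,0,0,0,0.5,0,0,0,0,0,0])

```text
clock: 4.95
eef_pos: [492.5, -213.0, 31.1]
eef_rot: [0.132, 0.991, 0.0, -0.0]
ft_force: [0.4, -0.8, 0.6]
grip_width: -0.2
```

Request:
apply_moves(increments=[0,0,0,0.5,0,0,0,0,0,0])

```text
clock: 5.12
eef_pos: [492.5, -213.0, 31.1]
eef_rot: [0.132, 0.991, 0.0, 0.0]
ft_force: [-1.2, 0.5, 3.7]
grip_width: -0.2
```

Contact at z = 31.1, as expected. I press a touch more and dwell.

Request:
apply_moves(increments=[0,0,0,0.2,0,0,0,0,0,0,0,0,0,0,0,0,0,0,0,0,0,0,0,0,0,0,0,0,0,0,0,0,0,0,0,0,0,0,0,0])

```text
clock: 5.78
eef_pos: [492.5, -213.1, 31.1]
eef_rot: [0.132, 0.991, -0.0, 0.0]
ft_force: [-1.8, 1.3, 5.6]
grip_width: 0.3
```

```bash
python3 - <<'E'
from workcell import *
s=read_state();print(s["eef_pos"],s["ft_force"],s["clock"])
import cv2
f=grab_frame("scene");cv2.imwrite("pics/touch1.png",cv2.resize(f["frame"][160:260,240:360],None,fx=5,fy=5,interpolation=cv2.INTER_CUBIC))
E
```

```text
[ 492.52429281 -213.11780925   31.09164322] [-1.77467242  1.31161834  5.59699716] 5.7833
```

View pics/touch1.png

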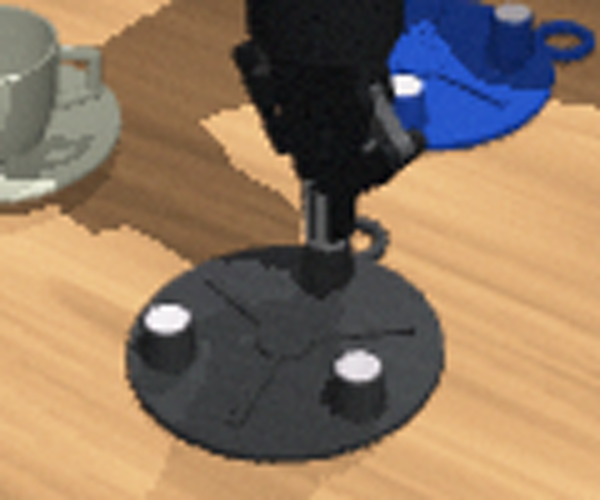

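The tip stands squarely on foot 1 (both around x=328 in the crop). Next I lift straight up, cross to foot 2 and come down to just above it.

Request:
apply_moves(increments=[0,0,0,-5,0,0,0,0,-15,0,0,0,0,-20,0,0,0,0,-10,0,0,-15,0,0,0,0,-25,-0.5,0,0,0,-25,-0.4,0,0,0,-22,0,0,0,0,-10,0,0,0,0,-4.5,0,0,0,0,0,0,0,0,0,0,0,0,0,0,0,0,15,0,0,0,0,15,0,0,0,0,10,0,0,0,0,4,0,0,0,0,1,0,0,0,0,0,0,0,0,0,0,0])

```text
clock: 7.42
eef_pos: [590.6, -240.7, 36.3]
eef_rot: [0.132, 0.991, -0.0, 0.0]
ft_force: [-0.0, -0.6, -0.3]
grip_width: -0.1
```

Request:
apply_moves(increments=[0,0,0,1,0,0,0,0,1,0,0,0,0,1,0,0,0,0,0.5,0,0,0,0,0.5,0,0,0,0,0,0,0,0,0,0,0])

```text
clock: 8.0
eef_pos: [590.2, -240.5, 31.5]
eef_rot: [0.132, 0.991, 0.0, -0.0]
ft_force: [0.1, -0.5, -0.2]
grip_width: 0.0
```

Request:
apply_moves(increments=[0,0,0,0.5,0,0,0,0,0.5,0,0,0,0,0,0])

```text
clock: 8.25
eef_pos: [590.3, -240.5, 31.1]
eef_rot: [0.132, 0.991, -0.0, 0.0]
ft_force: [-1.5, 0.8, 4.3]
grip_width: -0.4
```

Contact on foot 2. I dwell there and take a check picture.

Request:
apply_moves(increments=[0,0,0,0.2,0,0,0,0,0,0,0,0,0,0,0,0,0,0,0,0,0,0,0,0,0,0,0,0,0,0,0,0,0,0,0,0,0,0,0,0])

```text
clock: 8.92
eef_pos: [590.3, -240.5, 31.1]
eef_rot: [0.132, 0.991, -0.0, 0.0]
ft_force: [-2.1, 0.9, 5.9]
grip_width: 0.0
```

```bash
python3 - <<'E'
from workcell import *
s=read_state();print(s["eef_pos"],s["ft_force"],s["clock"])
import cv2
f=grab_frame("scene");cv2.imwrite("pics/touch2.png",cv2.resize(f["frame"][160:260,240:360],None,fx=5,fy=5,interpolation=cv2.INTER_CUBIC))
E
```

```text
[ 590.33207315 -240.54214163   31.08593837] [-2.0776486   0.88833437  5.90052179] 8.9167
```

View pics/touch2.png

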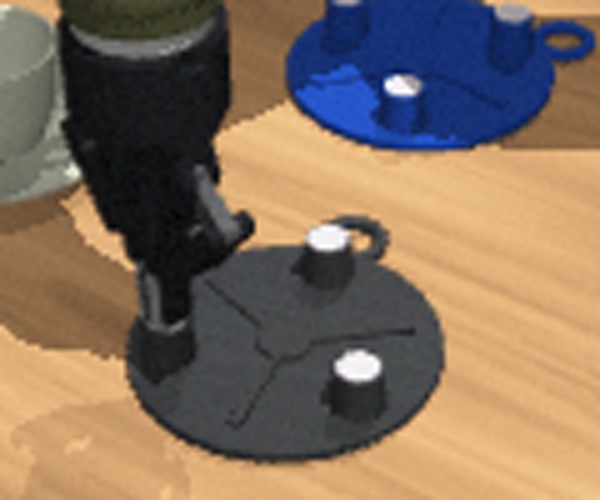

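The tip is on foot 2 (crop about (168,325)) and the trivet has not moved. On to foot 3.

Request:
apply_moves(increments=[0,0,0,-5,0,0,0,0,-15,0,0,0,0,-20,0,0,0,0,-10,0,0,8.5,15,0,0,0,14,25,0,0,0,14,25,0,0,0,8.3,14,0,0,0,4,7,0,0,0,1,1.3,0,0,0,0,0,0,0,0,0,0,0,0,0,0,0,15,0,0,0,0,15,0,0,0,0,10,0,0,0,0,4,0,0,0,0,1,0,0,0,0,0,0,0,0,0,0,0])

```text
clock: 10.55
eef_pos: [565.5, -143.7, 35.9]
eef_rot: [0.132, 0.991, -0.0, 0.0]
ft_force: [0.9, -1.0, -1.2]
grip_width: 0.2
```

Request:
apply_moves(increments=[0,0,0,1,0,0,0,0,1,0,0,0,0,1,0,0,0,0,0.5,0,0,0,0,0.5,0,0,0,0,0,0,0,0,0,0,0])

```text
clock: 11.13
eef_pos: [565.0, -143.1, 31.4]
eef_rot: [0.132, 0.991, 0.0, -0.0]
ft_force: [0.8, 0.4, -0.1]
grip_width: -0.2
```

Request:
apply_moves(increments=[0,0,0,0.5,0,0,0,0,0.4,0,0,0,0,0,0])

```text
clock: 11.38
eef_pos: [565.1, -143.2, 31.1]
eef_rot: [0.132, 0.991, -0.0, 0.0]
ft_force: [-1.3, 0.2, 4.4]
grip_width: -0.1
```

Contact on foot 3. Dwell, then lift straight clear.

Request:
apply_moves(increments=[0,0,0,0.2,0,0,0,0,0,0,0,0,0,0,0,0,0,0,0,0,0,0,0,0,0,0,0,0,0,0,0,0,0,0,0,0,0,0,0,0])

```text
clock: 12.05
eef_pos: [565.1, -143.2, 31.1]
eef_rot: [0.132, 0.991, -0.0, 0.0]
ft_force: [-2.2, 0.9, 6.0]
grip_width: 0.2
```

Request:
apply_moves(increments=[0,0,0,-5,0,0,0,0,-15,0,0,0,0,-25,0,0,0,0,-30,0,0,0,0,-30,0,0,0,0,-20,0,0,0,0,-5,0,0,0,0,0,0,0,0,0,0,0,0,0,0,0,0])

```text
clock: 12.88
eef_pos: [564.0, -142.8, 158.5]
eef_rot: [0.132, 0.991, 0.0, -0.001]
ft_force: [-0.2, -0.0, -0.4]
grip_width: -0.4
```

```bash
python3 - <<'E'
from workcell import *
s=read_state();print(s["eef_pos"],s["ft_force"],s["clock"])
import cv2,numpy as np
f=grab_frame("scene")["frame"];a=np.load("scene0.npz")["frame"]
c=lambda i:cv2.resize(i[180:260,250:340],None,fx=4.4,fy=4.4,interpolation=cv2.INTER_CUBIC)
cv2.imwrite("pics/end.png",np.hstack([c(a),c(f)]))
E
```

```text
[ 564.01031227 -142.83622661  158.46847892] [-0.24775266 -0.04303755 -0.40206486] 12.8833
```

View pics/end.png

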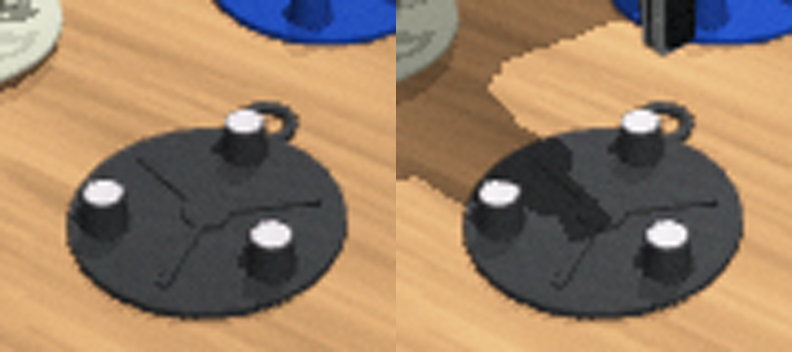

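The before and after crops match: the feet are at (243,121), (103,192) and (271,235) in both, so the trivet is unmoved. The tool is clear, so I hand the job in.

```bash
python3 -c "
from workcell import *
job_done()"
```

```text
the job is handed in; nothing more can be done
```

I touched off the three feet of the dark round trivet with closed fingertips, then handed the job in. I started at the foot by the loop and went counter-clockwise. Each touch came straight down and held for about 0.7 s before lifting straight clear.

| Foot | Contact x, y (mm) | Contact height (mm) | Vertical force during the hold (N) |
|---|---|---|---|
| 1 (by the loop) | 492.5, −213.1 | 31.1 | 5.6 |
| 2 | 590.3, −240.5 | 31.1 | 5.9 |
| 3 | 565.1, −143.2 | 31.1 | 6.0 |

- **Centring:** The contact points are within about 1 mm of the foot centres I worked out, and the contact height matches the stated 31 mm. I checked feet 1 and 2 in a picture during the touch. Foot 3 rests on the measured position and contact force only.
- **Trivet position:** The before and after pictures show no visible shift.
- **End state:** The arm was stopped about 127 mm above the feet, touching nothing, at 12.9 s on the robot clock.
- **Disagreements:** The two cameras differed by 1–2 mm on the foot positions, so I used a value between them. No check failed.

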